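Check the tube pump's clamp gap with a gauge blade

TASK

Check the clamp gap on the tube pump with the gauge blade of middle thickness: take it out of its block and slide it upright, blade down, into the gap between the two sprung jaws, pushing it against their drag until it is fully home on the pump's deck. Let go and leave it standing there, clasped by the jaws, and leave the thin and the thick gauge in their blocks.

Things in the scene. Friction and masses are not known exactly. Their poses are not given: they have to be found in the camera images.
- gauge_mid: Gauge to use: upright plate 130 mm tall, 30 wide; steel blade 10 mm thick (lower 85 mm), black grip 14 mm thick (upper 45 mm); 0.2 kg. Origin: centre of its square lower end; x along the width, y across the thickness (pinch the grip along y), z up. Stands in a slot of a fixed white block 60 x 45 mm, 50 high; slot floor 8 mm above the table, 42 mm deep, 1.5 mm play each side of the blade.
- gauge_thin: The thin gauge: same form, axes and kind of block as gauge_mid, but blade 6 mm and grip 10 mm thick. Leave it in its block.
- gauge_thick: The thick gauge: same form, axes and kind of block as gauge_mid, but blade 16 mm and grip 20 mm thick. Leave it in its block.
- pump: Fixed white box 150 x 170 mm, deck 55 mm high; origin: centre of its underside, right below the gap's middle; x along the gap, y across, z up. On the deck two grey jaws 50 mm long: faces 6 mm apart up to 35 mm above the deck, then flaring to a 34 mm wide mouth 63 mm above it. Each yields outward 10 mm on a spring (3.2 N + 0.4 N/mm). Blade x goes along gap x, either way; push 5 to 15 N.
Things that resemble listed ones, but are neither listed nor needed, are in the scene too. Leave any orange or red look-alike of the gauge_mid alone. Leave any orange look-alike of the pump alone.

How it is judged:
On the way:
1. the middle gauge's lower end is part-way down between the jaws (10 to 35 mm above the deck) and drags on them (z of gauge_mid in the frame of pump between 0.065 and 0.09 m and horizontal distance between gauge_mid and pump below 0.02 m and contact force between gauge_mid and pump above 1 N), for 0.05 s.
At the end, for the whole second after the job is handed in: The middle gauge stands by itself in the clamp gap, at rest, its lower end within 8 mm of the deck and 14 mm of the gap's middle, upright within 10 degrees; the other two gauges have not been moved from their blocks (z of gauge_mid in the frame of pump below 0.063 m and horizontal distance between gauge_mid and pump below 0.014 m and angle between gauge_mid's own z axis and vertical below 0.18 rad and linear speed of gauge_mid below 0.02 m/s); the robot touches nothing.
It fails at once if the thin gauge is shifted by more than 25 mm (distance of gauge_thin from where it was at the start of the episode above 0.025 m).
It fails at once if the thick gauge is shifted by more than 25 mm (distance of gauge_thick from where it was at the start of the episode above 0.025 m).
It also fails if it takes over 42 s, if anything falls off the work surface, if the arm or the gripper's body presses on something with over 40 N, if the wrist force passes 120 N, or if a joint passes its speed limit or range.

ROBOT

A 6-joint arm with a two-finger parallel gripper is mounted at the origin on the work surface. World frame = base frame: x ahead of the robot, y to its left, z up, the work surface at z = 0. Lengths are in m, angles in rad, forces in N, time in s.
With the tool pointing down it reaches from about 0.325 to 0.75 m from the base axis. Payload 7.6 kg.
Tool frame: the origin (TCP) lies midway between the tips of the shut fingers; the grasp point (between the pads) lies 19 mm behind it (grip_point_offset is the z of the grasp point in the tool frame, in m); z points along the fingers, y is the direction in which the jaws open and shut (so a half turn about z gives the same grasp; the last joint's range is limited). The gripper opens to 85 mm and grips with 20 to 120 N. Pads are 22 mm wide; open, the fingers measure 114 mm over their backs; the gripper's body (76 mm by 85 mm) begins 54 mm behind the grasp point. The pads swing forward as they close: fully open they stand 13 mm farther back than shut.
Start: joints at [1.03, 0.052, 1.401, -0, 1.689, -0.07], TCP at [0.238, 0.468, 0.231] pointing down, gripper open.
Joint ranges: [-2.9, 2.9], [-0.91, 2.17], [0.12, 2.37], [-1.06, 4.2], [0.26, 2.73], [-2.93, 2.93]. Speed limits (rad/s): [2.57, 2.57, 3.01, 3.14, 3.14, 3.14].

INTERFACE

Orientations are given as a unit quaternion [w, x, y, z].
In Python, from bench import * gives the robot as it stands.
- The arm moves only by the tool play_rows, never from a script. Its argument "steps" is a list of rows, each an object with "angular": the turn, a rotation vector about the tool's x, y, z as a fraction of full scale, a list of three; "delta_pos": the shift along the tool's x, y, z as a fraction of full scale, a list of three; "grip": the closure, from 0 (fully open) to 1 (shut). In form: [{"angular": [ax, ay, az], "delta_pos": [tx, ty, tz], "grip": grip}, ...]. A call has 1 to 5 rows; each row is the pose to reach, as a shift and turn from the pose measured when the call began, along the tool's axes at that moment, turning the shorter way round; what a row does not reach only later rows make up. Full scale, the value 1, is 0.3 m for a shift and 180 degrees for a turn. A row lasts 1/8 s, in which the tool goes at most 62.5 mm and 10.7 degrees, less where a joint would pass 70% of its speed; a pose out of reach is approached as far as the arm can. A call with a number of a shift or a turn outside -1 to 1 is refused whole. A call with a gripper value outside its range is refused whole. The fingers move at their own pace and stop on an object; "grip_force" is the grip in N (left out, the last holds). Time passes only in rows, so rows that repeat a pose let the fingers close. It gives the time, the measured TCP pose, the force and the opening at its end, in the units of the state.
- observe(): the state, without advancing time (a new reading comes with each control period).
- camera(name): name is "scene" or "top" or "wrist"; returns a dict with "color" (480x640x3 uint8, red, green, blue), "fx", "fy", "cx", "cy" (pixels), "R" (3x3) and "t" (3): a world point X has camera coordinates R X + t. Camera axes: x right, y down, z forward; pixel columns grow to the right and rows downward; lengths in m; the calibration is good to about 2 mm. A picture is of the moment at which its call begins. There is no depth.
- sign_off(): hands the job in, once; it reports no verdict.
The state is a dict: "time": time; "joints": joint angles; "qvel": joint speeds; "effort": joint torques, N m; "tcp_pos": TCP position; "tcp_rot": TCP orientation; "ft_force": force on the tool from outside, world axes, zero at the start; "wrist_torque": the same for the moment, N m; "gripper_width": opening from 0.0 (shut) to 1.0 (fully open).
Only numpy, scipy, OpenCV 4.12 (cv2) and the standard library are available. Lean on these libraries where they do the work, as an engineer would, in place of code of your own. Each camera call takes 0.05 s, during which the arm holds its last target.

## Working session

There is one attempt and no reset: what is moved stays moved. The work goes in short steps, Python scripts to look and compute and a tool call to move; the robot and the scene stay as the last step left them, time stands still between calls to the robot, and variables do not carry over. Pictures are saved under pics/ and viewed, and the job is handed in when it is done.

Besides the shell and the picture viewer there is one more tool, called as a command line: name --argument value ..., lists and objects as JSON in quotes. play_rows: Moves the arm, as the interface text tells. Shift numbers are shares of 0.3 m and turn numbers shares of 180 degrees, none past 1 either way. Its arguments: {"type":"object","properties":{"steps":{"type":"array","items":{"type":"object","properties":{"angular":{"type":"array","items":{"type":"number","minimum":-1,"maximum":1}},"delta_pos":{"type":"array","items":{"type":"number","minimum":-1,"maximum":1}},"grip":{"type":"number"}}}},"grip_force":{"type":"number"}},"required":["steps"]}

```bash
mkdir -p pics; ls
python3 - <<'E'
from bench import *
import cv2,json
s=observe();print(s)
for n in("scene","top","wrist"):
    c=camera(n);cv2.imwrite(f"pics/{n}0.png",c["color"][:,:,::-1]);print(n,c["fx"],c["fy"],c["cx"],c["cy"],c["R"],c["t"])
E
```

```text
pics
{'time': 0.0, 'joints': array([ 1.02968481e+00,  5.28453159e-02,  1.40171865e+00, -2.07404778e-05,
        1.68857913e+00, -7.02885381e-02]), 'qvel': array([-4.14017183e-04,  1.28807952e-05,  1.03023358e-03,  4.00035416e-04,
       -1.90899533e-04, -3.51597281e-04]), 'effort': array([ 3.01257987e-04, -3.81669474e+01, -3.60181010e+01, -4.55812506e-05,
        6.26908906e-03,  2.71708706e-05]), 'tcp_pos': array([0.23797868, 0.4676366 , 0.23047101]), 'tcp_rot': array([-2.23489355e-04,  2.33244253e-01,  9.72417872e-01, -7.42378818e-04]), 'ft_force': array([-0.07721968, -0.27917251,  0.58946004]), 'wrist_torque': array([ 0.03224155, -0.01164944,  0.05701209]), 'gripper_width': 0.9974253284201546}
scene 458.38920509492146 458.38920509492146 320.97660054738594 238.40861111296812 [[ 3.27993494e-01  9.44679962e-01 -1.95269618e-04]
 [ 7.95043156e-01 -2.76151127e-01 -5.40043456e-01]
 [-5.10222156e-01  1.76975492e-01 -8.41637111e-01]] [-0.1252797  -0.3720661   1.20879451]
top 623.5205235097065 623.5205235097065 313.274227031403 243.59659107937415 [[ 0.02969121 -0.9995531  -0.00346738]
 [-0.99793963 -0.02944554 -0.05700392]
 [ 0.05687635  0.00515275 -0.99836793]] [-0.05644384  0.45774675  1.10082572]
wrist 369.25121978061986 369.25121978061986 314.3134825300267 239.0247655763252 [[ 0.45420717  0.89089393 -0.00196141]
 [ 0.85484328 -0.43520527  0.28255856]
 [ 0.25087609 -0.13001682 -0.95924805]] [-0.52350982 -0.03565768  0.37961322]
```

View pics/scene0.png

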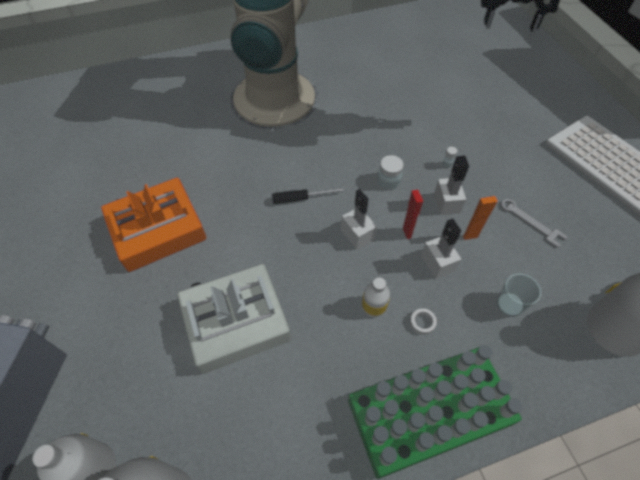

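View pics/top0.png

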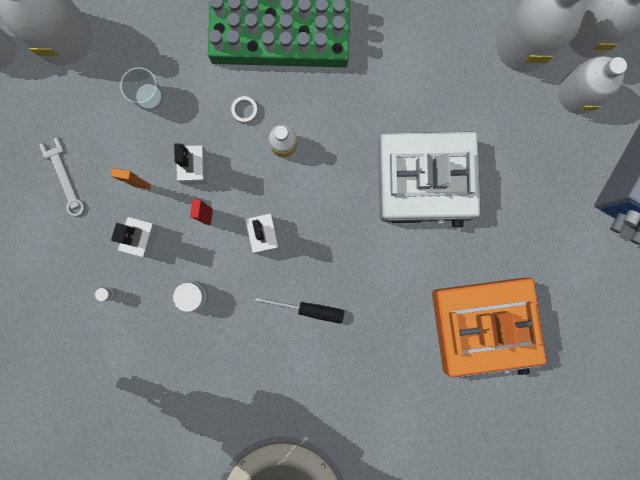

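View pics/wrist0.png

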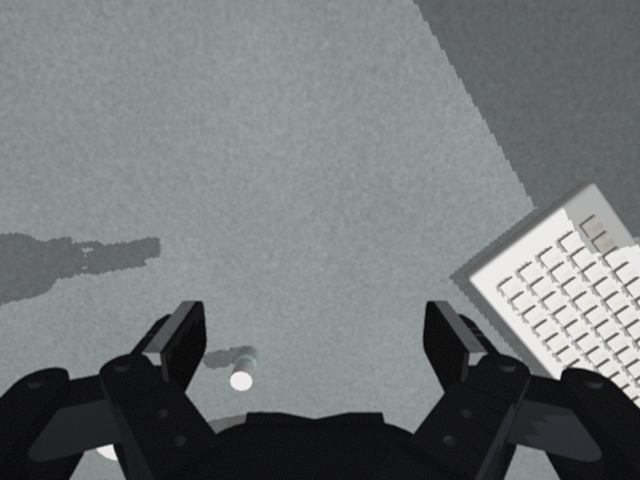

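The scene and top views show three black-gripped gauges in white blocks, at top px (182,155), (124,233) and (258,229). They also show a red look-alike at (200,210), an orange one at (130,178), the white pump at (430,175) and an orange pump at (490,328). The wrist view shows only a cap and a keyboard. Next I'll crop the gauges close up.

Run:
```python
import cv2,numpy as np
t=cv2.imread("pics/top0.png");s=cv2.imread("pics/scene0.png")
f=lambda im,x,y,w,h,k:cv2.resize(im[y:y+h,x:x+w],None,fx=k,fy=k,interpolation=cv2.INTER_CUBIC)
cv2.imwrite("pics/c1.png",f(t,95,130,200,140,4))
cv2.imwrite("pics/c2.png",f(s,330,140,180,140,4))
cv2.imwrite("pics/c3.png",f(t,370,120,120,115,5))
```

```text
(no output)
```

View pics/c1.png

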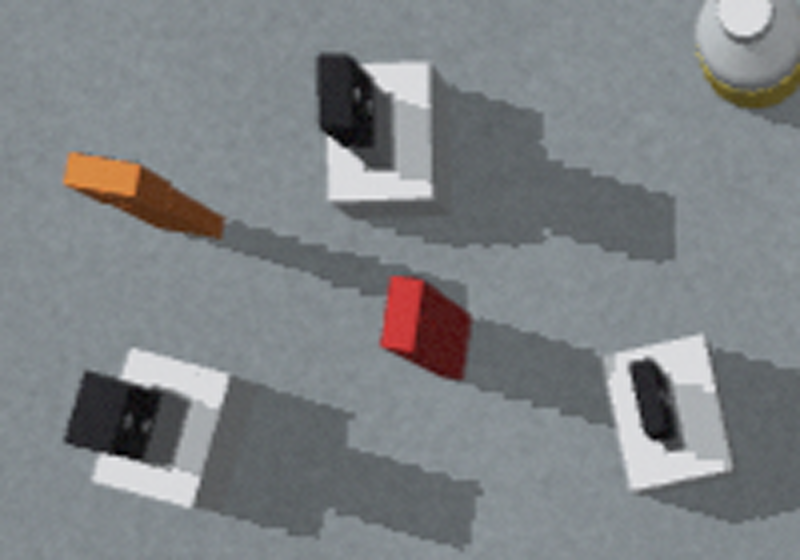

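View pics/c2.png

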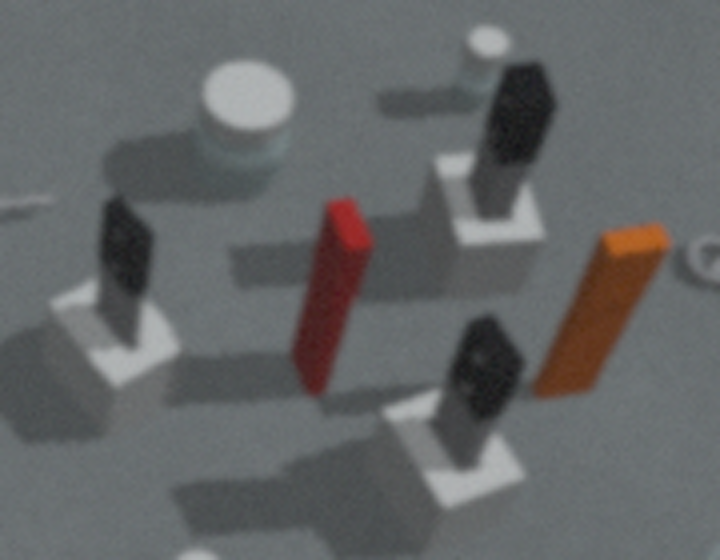

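View pics/c3.png

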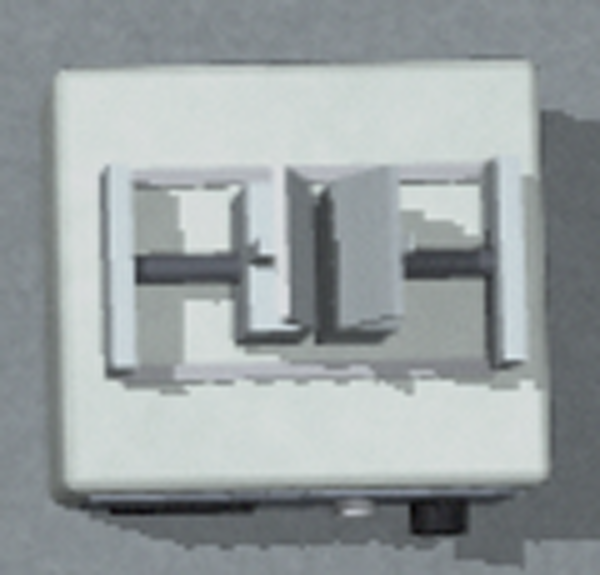

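```bash
cat > h.py <<'E'
import numpy as np,cv2
from scipy.spatial.transform import Rotation as Ro
def ray(c,uv,z):
    uv=np.atleast_2d(uv).astype(float)
    d=np.c_[(uv[:,0]-c["cx"])/c["fx"],(uv[:,1]-c["cy"])/c["fy"],np.ones(len(uv))]@c["R"]
    o=-c["R"].T@c["t"]
    return o+d*((z-o[2])/d[:,2])[:,None]
def proj(c,X):
    p=np.atleast_2d(X)@c["R"].T+c["t"]
    return np.c_[c["fx"]*p[:,0]/p[:,2]+c["cx"],c["fy"]*p[:,1]/p[:,2]+c["cy"]]
def rect(P):
    r=cv2.minAreaRect((P[:,:2]*1000).astype(np.float32)); b=cv2.boxPoints(r)
    e=[b[1]-b[0],b[2]-b[1]]; e.sort(key=lambda v:-np.hypot(*v))
    return np.array(r[0])/1000,[np.hypot(*v) for v in e],np.degrees(np.arctan2(e[0][1],e[0][0]))%180
E
python3 - <<'E'
from bench import *
from h import *
import json
for n in("top","scene"):
    c=camera(n);im=c["color"];hsv=cv2.cvtColor(im,cv2.COLOR_RGB2HSV)
    thr=150
    m=((hsv[...,2]>thr)&(hsv[...,1]<40)).astype(np.uint8)
    cs,_=cv2.findContours(m,cv2.RETR_EXTERNAL,cv2.CHAIN_APPROX_NONE)
    for k in cs:
        a=cv2.contourArea(k)
        if 250<a<16000:
            P=ray(c,k[:,0],0.05 if a<2500 else .055);x,y,w,h=cv2.boundingRect(k)
            ce,l,an=rect(P);print(n,(x,y,w,h),a,ce.round(4),np.round(l,1),round(an,1))
    # black
    m=((hsv[...,2]<60)).astype(np.uint8)
    cs,_=cv2.findContours(m,cv2.RETR_EXTERNAL,cv2.CHAIN_APPROX_NONE)
    for k in cs:
        if cv2.contourArea(k)>60: print("blk",cv2.boundingRect(k),cv2.contourArea(k))
    for nm,lo,hi in(("red",0,6),("org",7,20)):
        m=((hsv[...,0]>=lo)&(hsv[...,0]<=hi)&(hsv[...,1]>120)).astype(np.uint8)
        cs,_=cv2.findContours(m,cv2.RETR_EXTERNAL,cv2.CHAIN_APPROX_NONE)
        for k in cs:
            if cv2.contourArea(k)>60: print(nm,cv2.boundingRect(k),cv2.contourArea(k))
E
```

```text
top (172, 282, 30, 30) 635.5 [0.3588 0.1721] [50.1 49.5] 47.1
top (117, 217, 36, 40) 507.5 [0.4603 0.2666] [62.2 46.5] 166.6
top (246, 213, 32, 40) 869.0 [0.4735 0.0481] [61.2 46.4] 13.2
top (176, 145, 27, 36) 467.0 [0.5922 0.1774] [61.3 45.3] 2.3
top (39, 137, 44, 79) 764.5 [0.5592 0.3985] [141.5  35.7] 23.1
top (381, 132, 99, 86) 7949.0 [ 0.5826 -0.2405] [167.8 146.9] 92.7
top (268, 125, 23, 24) 298.0 [0.6446 0.0247] [44.1 30.9] 160.2
top (230, 96, 27, 26) 512.0 [0.6901 0.0868] [45.6 44.3] 91.7
top (136, 84, 25, 24) 419.5 [0.7082 0.2538] [41.2 41.1] 66.1
top (578, 57, 49, 36) 1029.0 [ 0.7748 -0.5391] [75.  69.9] 153.0
top (594, 0, 40, 20) 532.0 [ 0.8856 -0.5596] [68.6 34.3] 91.6
top (520, 0, 48, 29) 930.5 [ 0.874  -0.4365] [82.9 50.5] 91.6
blk (299, 302, 45, 21) 550.0
blk (112, 224, 24, 21) 313.5
blk (253, 220, 11, 20) 118.0
blk (446, 219, 18, 8) 65.0
blk (175, 144, 14, 23) 241.0
blk (210, 57, 137, 10) 746.5
blk (332, 43, 11, 11) 72.0
blk (247, 41, 11, 10) 73.5
red (190, 199, 22, 26) 302.5
org (432, 278, 115, 99) 8928.0
org (111, 168, 39, 21) 344.5
scene (53, 452, 29, 28) 448.0 [ 0
[... 276 characters left out ...]
2392] [162.7 143.7] 92.6
scene (381, 156, 22, 16) 252.5 [0.3536 0.1758] [46.9 44.2] 70.8
scene (549, 121, 91, 87) 3111.0 [0.5026 0.6402] [236.5 138.4] 15.6
scene (30, 0, 62, 10) 263.0 [-0.5412 -0.5002] [179.  47.] 70.8
blk (0, 463, 14, 17) 124.0
blk (398, 445, 12, 13) 95.0
blk (443, 407, 10, 11) 65.0
blk (400, 401, 11, 11) 72.5
blk (359, 396, 10, 11) 67.0
blk (442, 220, 18, 26) 277.0
blk (355, 190, 13, 24) 179.5
blk (273, 190, 35, 14) 310.5
blk (452, 156, 17, 26) 286.0
blk (231, 22, 66, 53) 2119.0
blk (580, 0, 60, 52) 1367.0
blk (512, 0, 48, 32) 439.0
blk (481, 0, 28, 25) 211.0
blk (236, 0, 55, 11) 227.5
red (404, 190, 19, 46) 268.0
org (464, 196, 33, 43) 550.0
org (102, 178, 104, 93) 5924.5
```

Three things could be taken for the middle gauge besides the coloured ones: the black-gripped gauges at top px (182,155), (124,233) and (258,229). The red (200,210) and orange (130,178) look-alikes are out. I'll measure the grip thicknesses to choose.

Run:
```python
from bench import *
from h import *
c=camera("top");hsv=cv2.cvtColor(c["color"],cv2.COLOR_RGB2HSV);V=hsv[...,2]
o=-c["R"].T@c["t"];print("cam",o)
for nm,bb,ce,an in(("A",(175,144,14,23),(.5922,.1774),2.3),("B",(112,224,24,21),(.4603,.2666),-13.4),("C",(253,220,11,20),(.4735,.0481),13.2)):
    x,y,w,h=bb;m=np.zeros(V.shape,bool);m[y-3:y+h+3,x-3:x+w+3]=V[y-3:y+h+3,x-3:x+w+3]<75
    ys,xs=np.nonzero(m);uv=np.c_[xs,ys]
    a=np.radians(an);n=np.array([-np.sin(a),np.cos(a)]);t=np.array([np.cos(a),np.sin(a)])
    hi=(ray(c,uv,.138)[:,:2]-ce);lo=(ray(c,uv,.093)[:,:2]-ce)
    print(nm,"top: across max",np.percentile(hi@n,98)*1e3,"low: across min",np.percentile(lo@n,2)*1e3,"along top",np.percentile(hi@t,[2,98])*1e3,"low",np.percentile(lo@t,[2,98])*1e3)
    # second view: predicted corners of grip top for thickness values
c2=camera("scene");im=c2["color"].copy()
vis=cv2.resize(im[140:280,330:510],None,fx=4,fy=4,interpolation=cv2.INTER_CUBIC)
for ce,an,th in(((.5922,.1774),2.3,.014),((.4603,.2666),-13.4,.020),((.4735,.0481),13.2,.010)):
    a=np.radians(an);R=np.array([[np.cos(a),-np.sin(a)],[np.sin(a),np.cos(a)]])
    for z,tt in((.138,th),(.05,th-.004)):
        q=np.array([[-.015,-tt/2],[.015,-tt/2],[.015,tt/2],[-.015,tt/2]])@R.T+ce
        p=(proj(c2,np.c_[q,np.full(4,z)])-[330,140]+.5)*4
        cv2.polylines(vis,[p.astype(np.int32)],True,(255,0,255),1)
cv2.imwrite("pics/o1.png",vis[:,:,::-1])
```

```text
cam [ 0.39586857 -0.0486123   1.12492675]
A top: across max 4.592406089926267 low: across min -10.402105373451397 along top [-27.07868792  13.11687618] low [-18.95506729  23.07325733]
B top: across max 7.808931091932402 low: across min -17.914207318422342 along top [-13.61025786  14.06289177] low [-14.70377547  14.23116156]
C top: across max 3.0018902227696853 low: across min -5.7710896823782365 along top [-20.533266    12.25014413] low [-17.01637605  17.26182937]
```

View pics/o1.png

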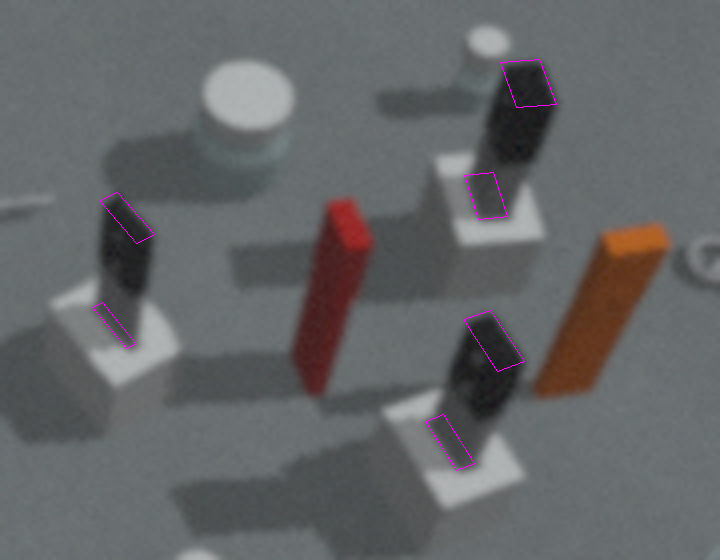

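The outlines land on the scene view. The gauge at scene px (450,233), top px (182,155), has a grip about 14 mm thick, so it is gauge_mid. B at top px (124,233) measures about 22–25 mm (thick) and C at (258,229) about 9 mm (thin). I'm choosing A. The next script works out the approach.

```bash
cat >> h.py <<'E'
def goto(s,pos,yang):
    "shift/turn fractions to bring TCP to pos, pointing down, tool y at yang deg (world)"
    q=s["tcp_rot"];R0=Ro.from_quat([q[1],q[2],q[3],q[0]]).as_matrix()
    best=None
    for a in(yang,yang+180):
        a=np.radians(a);y=np.array([np.cos(a),np.sin(a),0]);z=np.array([0,0,-1.]);x=np.cross(y,z)
        rv=Ro.from_matrix(R0.T@np.c_[x,y,z]).as_rotvec()
        if best is None or np.linalg.norm(rv)<np.linalg.norm(best):best=rv
    d=R0.T@(np.array(pos)-s["tcp_pos"])
    print("t",round(s["time"],2),"tcp",s["tcp_pos"].round(4),"F",s["ft_force"].round(1),"w",round(s["gripper_width"],3),"\ndelta_pos",(d/.3).round(4),"angular",(best/np.pi).round(4))
E
python3 - <<'E'
from bench import *
from h import *
goto(observe(),(.592,.177,.25),92.3)
E
```

```text
t 0.35 tcp [0.2381 0.4678 0.2311] F [-0.4  0.2 -1. ] w 1.005 
delta_pos [-1.4911 -0.3289 -0.0629] angular [-1.000e-04 -0.000e+00 -1.626e-01]
```

play_rows --steps '[{"delta_pos": [-0.9,-0.2,-0.06],"angular": [0,0,-0.1626],"grip": 0.4},{"delta_pos": [-0.9,-0.2,-0.06],"angular": [0,0,-0.1626],"grip": 0.4},{"delta_pos": [-0.9,-0.2,-0.06],"angular": [0,0,-0.1626],"grip": 0.4},{"delta_pos": [-0.9,-0.2,-0.06],"angular": [0,0,-0.1626],"grip": 0.4},{"delta_pos": [-0.9,-0.2,-0.06],"angular": [0,0,-0.1626],"grip": 0.4}]' --grip_force 50

```text
time: 0.98
tcp_pos: [0.4531, 0.2901, 0.2493]
tcp_rot: [0.0, -0.019, 1.0, -0.0]
ft_force: [0.4, -0.1, 0.6]
gripper_width: 0.598
```

Run:
```python
from bench import *
from h import *
goto(observe(),(.592,.177,.25),92.3)
```

```text
t 0.97 tcp [0.4531 0.2901 0.2493] F [ 0.4 -0.1  0.6] w 0.598 
delta_pos [-0.4479 -0.3945 -0.002 ] angular [-0.0001  0.0001 -0.0004]
```

play_rows --steps '[{"delta_pos": [-0.448,-0.3945,0],"angular": [0,0,0],"grip": 0.4},{"delta_pos": [-0.448,-0.3945,0],"angular": [0,0,0],"grip": 0.4},{"delta_pos": [-0.448,-0.3945,0],"angular": [0,0,0],"grip": 0.4},{"delta_pos": [-0.448,-0.3945,0],"angular": [0,0,0],"grip": 0.4},{"delta_pos": [-0.448,-0.3945,0],"angular": [0,0,0],"grip": 0.4}]'

```text
time: 1.6
tcp_pos: [0.5918, 0.1773, 0.2491]
tcp_rot: [-0.0, -0.019, 1.0, 0.0]
ft_force: [-0.6, 0.3, 0.4]
gripper_width: 0.6
```

Run:
```python
from bench import *
from h import *
s=observe();goto(s,(.592,.177,.099),92.3)
c=camera("wrist");im=c["color"][:,:,::-1].copy()
a=np.radians(2.3);R=np.array([[np.cos(a),-np.sin(a)],[np.sin(a),np.cos(a)]])
for z,lx,ly in((.138,.03,.014),(.05,.06,.045)):
    q=np.array([[-lx,-ly],[lx,-ly],[lx,ly],[-lx,ly]])/2@R.T+(.592,.177)
    cv2.polylines(im,[(proj(c,np.c_[q,np.full(4,z)])).round().astype(np.int32)],True,(255,0,255),1)
cv2.imwrite("pics/w1.png",im)
```

```text
t 1.6 tcp [0.5918 0.1773 0.2491] F [-0.6  0.3  0.4] w 0.6 
delta_pos [-0.001  -0.0009  0.5004] angular [ 0.     -0.0002 -0.0004]
```

View pics/w1.png

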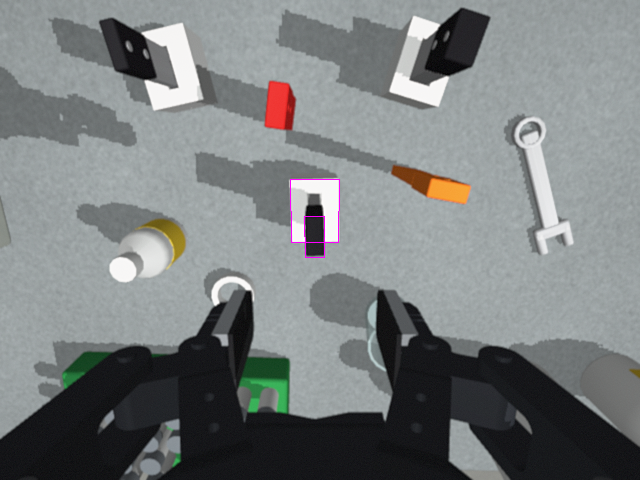

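The wrist view puts gauge_mid at px (315,230). The predicted 14 mm grip top and the block outline lie right on it, so the choice and pose are confirmed. Descending to grasp.

play_rows --steps '[{"delta_pos": [-0.001,-0.001,0.2],"angular": [0,0,0],"grip": 0.4},{"delta_pos": [-0.001,-0.001,0.35],"angular": [0,0,0],"grip": 0.4},{"delta_pos": [-0.001,-0.001,0.5],"angular": [0,0,0],"grip": 0.4},{"delta_pos": [-0.001,-0.001,0.5],"angular": [0,0,0],"grip": 0.4},{"delta_pos": [-0.001,-0.001,0.5],"angular": [0,0,0],"grip": 0.6}]'

```text
time: 2.28
tcp_pos: [0.5925, 0.1785, 0.1024]
tcp_rot: [0.002, -0.02, 1.0, 0.0]
ft_force: [1.4, -0.2, 0.5]
gripper_width: 0.408
```

play_rows --steps '[{"delta_pos": [0,0,0],"angular": [0,0,0],"grip": 1},{"delta_pos": [0,0,0],"angular": [0,0,0],"grip": 1},{"delta_pos": [0,0,0],"angular": [0,0,0],"grip": 1},{"delta_pos": [0,0,0],"angular": [0,0,0],"grip": 1}]' --grip_force 60

```text
time: 2.78
tcp_pos: [0.5939, 0.179, 0.1057]
tcp_rot: [0.004, -0.02, 1.0, 0.001]
ft_force: [-1.2, -0.1, 8.1]
gripper_width: 0.157
```

Run:
```python
from bench import *
from h import *
s=observe();goto(s,(.592,.177,.25),92.7);print(s["tcp_rot"])
```

```text
t 2.77 tcp [0.5939 0.179  0.1057] F [-1.2 -0.1  8.1] w 0.157 
delta_pos [ 0.0022 -0.0052 -0.4809] angular [ 0.0007  0.0028 -0.002 ]
[ 0.00435647 -0.02049265  0.99977983  0.00116495]
```

play_rows --steps '[{"delta_pos": [0,0,-0.08],"angular": [0,0,0],"grip": 1},{"delta_pos": [0,0,-0.18],"angular": [0,0,0],"grip": 1},{"delta_pos": [0,-0.005,-0.32],"angular": [0,0.002,0],"grip": 1},{"delta_pos": [0,-0.005,-0.48],"angular": [0,0.003,0],"grip": 1},{"delta_pos": [0,-0.005,-0.48],"angular": [0,0.003,0],"grip": 1}]'

```text
time: 3.4
tcp_pos: [0.5941, 0.1774, 0.2559]
tcp_rot: [0.005, -0.02, 1.0, 0.002]
ft_force: [0.2, 0.0, -1.9]
gripper_width: 0.163
```

Run:
```python
from bench import *
from h import *
s=observe();goto(s,(.584,-.24,.25),92.7);print(s["tcp_rot"])
c=camera("wrist");cv2.imwrite("pics/w2.png",c["color"][:,:,::-1])
c=camera("scene");cv2.imwrite("pics/s2.png",cv2.resize(c["color"][100:300,300:560,::-1],None,fx=3,fy=3,interpolation=cv2.INTER_CUBIC))
```

```text
t 3.4 tcp [0.5941 0.1774 0.2559] F [ 0.2  0.  -1.9] w 0.163 
delta_pos [ 0.0909 -1.389   0.0131] angular [ 0.0013  0.003  -0.002 ]
[ 0.00459027 -0.02048462  0.99977731  0.00215385]
```

View pics/w2.png

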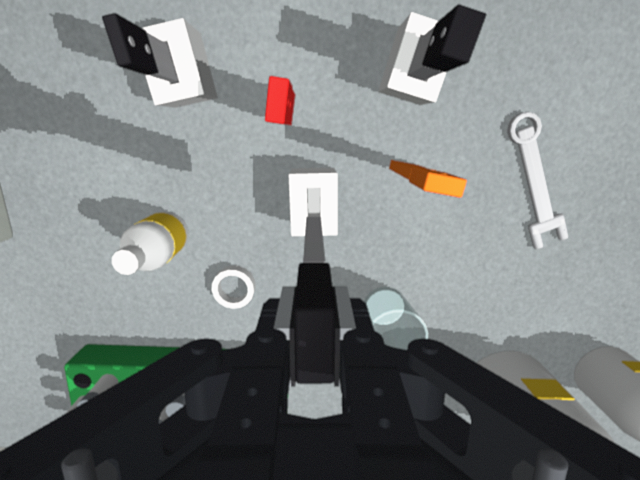

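View pics/s2.png

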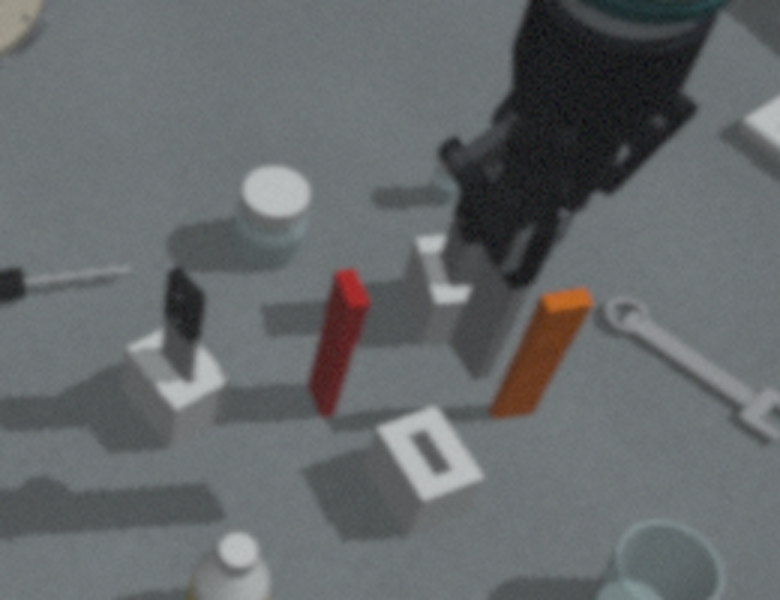

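The gauge is held and its slot is empty. In the wrist view the grip is between the pads at px (315,330). Carrying it to the pump now.

play_rows --steps '[{"delta_pos": [0.05,-0.7,0.013],"angular": [0.001,0.003,-0.002],"grip": 1},{"delta_pos": [0.05,-0.7,0.013],"angular": [0.001,0.003,-0.002],"grip": 1},{"delta_pos": [0.06,-0.9,0.013],"angular": [0.001,0.003,-0.002],"grip": 1},{"delta_pos": [0.065,-1.0,0.013],"angular": [0.001,0.003,-0.002],"grip": 1},{"delta_pos": [0.065,-1.0,0.013],"angular": [0.001,0.003,-0.002],"grip": 1}]'

```text
time: 4.12
tcp_pos: [0.5844, -0.1256, 0.2429]
tcp_rot: [-0.007, -0.023, 1.0, -0.0]
ft_force: [1.1, 1.1, -1.7]
gripper_width: 0.156
```

Run:
```python
from bench import *
from h import *
s=observe();goto(s,(.584,-.24,.255),92.7)
```

```text
t 4.12 tcp [ 0.5844 -0.1256  0.2429] F [ 1.1  1.1 -1.7] w 0.156 
delta_pos [ 0.0193 -0.3807 -0.0403] angular [ 0.0001 -0.0042 -0.0003]
```

play_rows --steps '[{"delta_pos": [0.01,-0.2,-0.04],"angular": [0,-0.004,0],"grip": 1},{"delta_pos": [0.019,-0.38,-0.04],"angular": [0,-0.004,0],"grip": 1},{"delta_pos": [0.019,-0.38,-0.04],"angular": [0,-0.004,0],"grip": 1},{"delta_pos": [0.019,-0.38,-0.04],"angular": [0,-0.004,0],"grip": 1},{"delta_pos": [0.019,-0.38,-0.04],"angular": [0,-0.004,0],"grip": 1}]'

```text
time: 4.75
tcp_pos: [0.5842, -0.2384, 0.2543]
tcp_rot: [-0.001, -0.024, 1.0, 0.0]
ft_force: [0.1, 0.2, -1.8]
gripper_width: 0.155
```

Run:
```python
from bench import *
from h import *
s=observe();goto(s,(.584,-.24,.255),92.7)
for n in("wrist","top","scene"):
    c=camera(n);cv2.imwrite(f"pics/{n}3.png",c["color"][:,:,::-1]);np.savez(f"{n}3.npz",**c)
im=cv2.imread("pics/scene3.png");cv2.imwrite("pics/s3.png",cv2.resize(im[210:390,140:340],None,fx=3.3,fy=3.3,interpolation=cv2.INTER_CUBIC))
print("wristcam",-camera("wrist")["R"].T@camera("wrist")["t"])
```

```text
t 4.75 tcp [ 0.5842 -0.2384  0.2543] F [ 0.1  0.2 -1.8] w 0.155 
delta_pos [ 0.001  -0.0051 -0.0024] angular [ 0.0003 -0.0005  0.0002]
wristcam [ 0.51168301 -0.24241449  0.39763334]
```

View pics/wrist3.png

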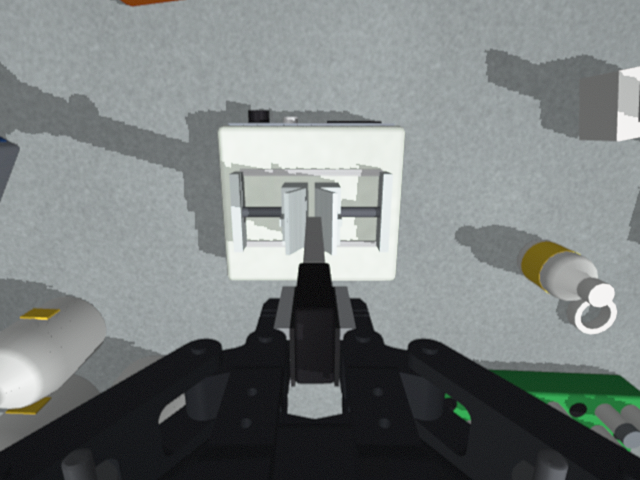

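View pics/s3.png

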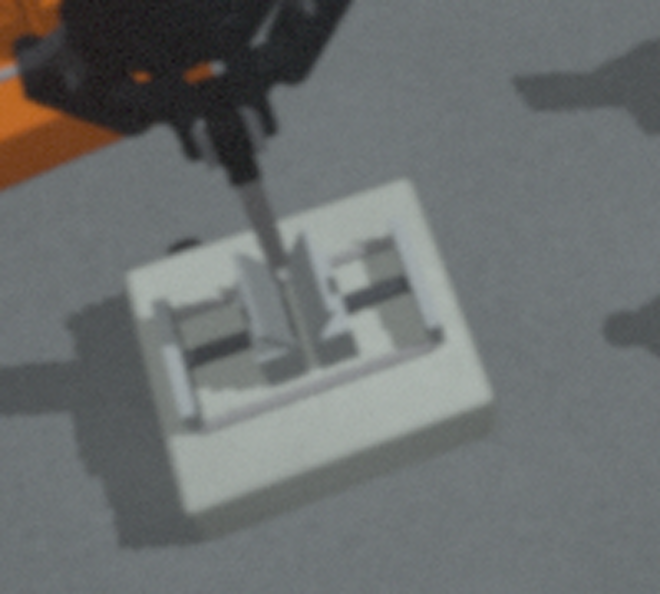

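Run:
```python
from h import *
c=dict(np.load("wrist3.npz"));im=c["color"];hsv=cv2.cvtColor(im,cv2.COLOR_RGB2HSV)
m=((hsv[...,2]>165)&(hsv[...,1]<40)).astype(np.uint8);m[290:]=0
cs,_=cv2.findContours(m,cv2.RETR_EXTERNAL,cv2.CHAIN_APPROX_NONE)
for k in cs:
    x,y,w,h=cv2.boundingRect(k)
    if w>120: print("deck",(x,y,w,h),[v if np.isscalar(v) else np.round(v,4) for v in rect(ray(c,k[:,0],.055))])
vis=cv2.resize(im[100:300,200:420,::-1],None,fx=3.6,fy=3.6,interpolation=cv2.INTER_CUBIC)
def dr(P,col):
    p=((proj(c,P)-[200,100]+.5)*3.6).astype(np.int32);cv2.polylines(vis,[p],True,col,1)
def box(ce,an,lx,ly,z):
    a=np.radians(an);R=np.array([[np.cos(a),-np.sin(a)],[np.sin(a),np.cos(a)]])
    q=np.array([[-lx,-ly],[lx,-ly],[lx,ly],[-lx,ly]])/2@R.T+ce
    return np.c_[q,np.full(4,z)]
P=(.584,-.240)
dr(box(P,2.7,.15,.17,.055),(0,0,255));dr(box(P,2.7,.05,.034,.118),(255,0,255));dr(box(P,2.7,.05,.006,.09),(0,200,0))
dr(box((.5842,-.2384),2.7,.03,.010,.2543-.0977),(255,128,0))
cv2.imwrite("pics/o3.png",vis)
```

```text
deck (403, 137, 145, 93) [array([ 0.5581, -0.0817]), array([127.8593,  87.6823], dtype=float32), np.float32(58.743687)]
deck (143, 127, 281, 163) [array([ 0.5873, -0.2641]), array([269.5751, 155.8036], dtype=float32), np.float32(92.706345)]
deck (279, 1, 145, 125) [array([ 0.4714, -0.2168]), array([108.7967, 101.2693], dtype=float32), np.float32(113.532974)]
```

View pics/o3.png

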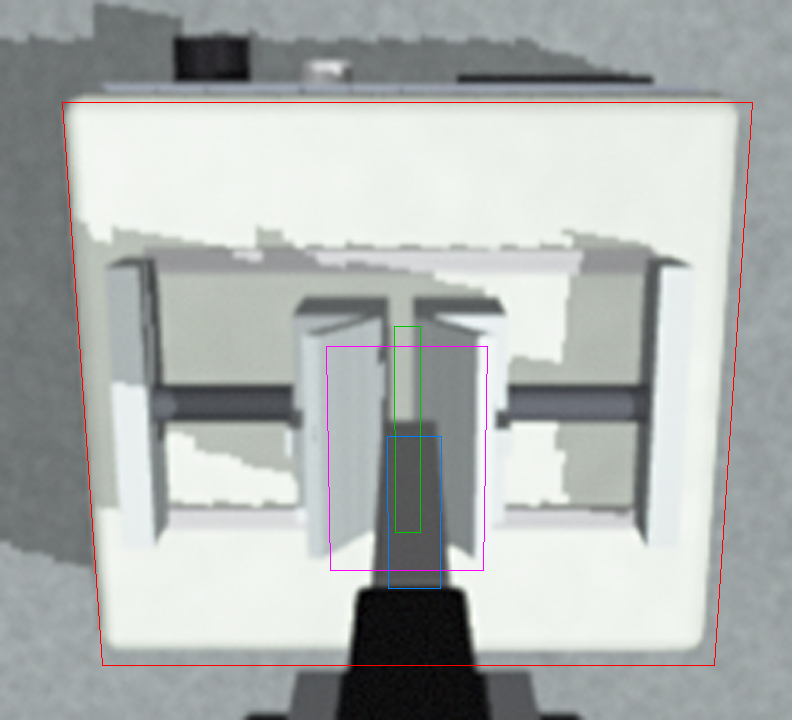

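The overlay shows the deck, jaws and blade end all about 3 mm higher in the picture than predicted, which is a common calibration offset, so x is aligned. The gap centre is at crop u≈400 and the blade end at u≈412. The gauge must go about 2.4 mm to −y before descending.

play_rows --steps '[{"delta_pos": [0.001,-0.008,0],"angular": [0,0,0],"grip": 1},{"delta_pos": [0.001,-0.008,0.06],"angular": [0,0,0],"grip": 1},{"delta_pos": [0.001,-0.008,0.12],"angular": [0,0,0],"grip": 1},{"delta_pos": [0.001,-0.008,0.16],"angular": [0,0,0],"grip": 1},{"delta_pos": [0.001,-0.008,0.16],"angular": [0,0,0],"grip": 1}]' --grip_force 80

```text
time: 5.62
tcp_pos: [0.5834, -0.2413, 0.2051]
tcp_rot: [-0.002, -0.024, 1.0, 0.001]
ft_force: [0.3, -0.2, -2.1]
gripper_width: 0.148
```

Run:
```python
from bench import *
from h import *
s=observe();goto(s,(.584,-.2408,.152),92.7)
c=camera("wrist");v=[cv2.resize(c["color"][100:300,220:400,::-1],None,fx=2.2,fy=2.2,interpolation=cv2.INTER_CUBIC)]
c=camera("scene");v.append(cv2.resize(c["color"][220:380,170:310,::-1],(396,440),interpolation=cv2.INTER_CUBIC))
cv2.imwrite("pics/p4.png",np.hstack(v))
```

```text
t 5.62 tcp [ 0.5834 -0.2413  0.2051] F [ 0.3 -0.2 -2.1] w 0.148 
delta_pos [-0.0025  0.0011  0.1769] angular [ 0.0005 -0.001   0.    ]
```

View pics/p4.png

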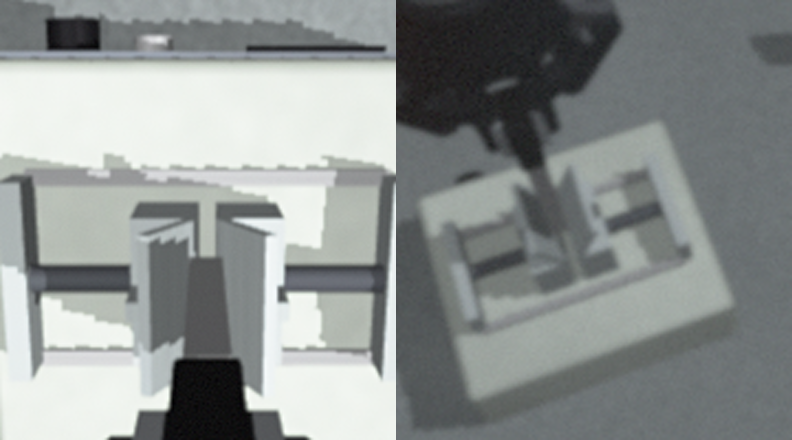

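The wrist crop shows the blade end at u≈206 over the gap at u≈207, so it is centred between the flares. Pushing down in steps.

play_rows --steps '[{"delta_pos": [-0.001,0,0.03],"angular": [0,0,0],"grip": 1},{"delta_pos": [-0.002,0,0.055],"angular": [0,0,0],"grip": 1},{"delta_pos": [-0.002,0,0.075],"angular": [0,0,0],"grip": 1},{"delta_pos": [-0.002,0,0.095],"angular": [0,0,0],"grip": 1},{"delta_pos": [-0.002,0,0.11],"angular": [0,0,0],"grip": 1}]'

```text
time: 6.35
tcp_pos: [0.5849, -0.2415, 0.1742]
tcp_rot: [0.0, -0.024, 1.0, -0.0]
ft_force: [-0.6, 0.2, 2.3]
gripper_width: 0.152
```

Run:
```python
from bench import *
from h import *
s=observe();goto(s,(.584,-.2408,.152),92.7)
```

```text
t 6.35 tcp [ 0.5849 -0.2415  0.1742] F [-0.6  0.2  2.3] w 0.152 
delta_pos [0.0028 0.0025 0.074 ] angular [-0.      0.0001  0.    ]
```

play_rows --steps '[{"delta_pos": [0,0,0.02],"angular": [0,0,0],"grip": 1},{"delta_pos": [0,0,0.035],"angular": [0,0,0],"grip": 1},{"delta_pos": [0,0,0.05],"angular": [0,0,0],"grip": 1},{"delta_pos": [0,0,0.065],"angular": [0,0,0],"grip": 1},{"delta_pos": [0,0,0.074],"angular": [0,0,0],"grip": 1}]'

```text
time: 6.98
tcp_pos: [0.585, -0.2416, 0.1529]
tcp_rot: [0.001, -0.024, 1.0, -0.0]
ft_force: [-3.8, 0.9, 13.7]
gripper_width: 0.148
```

play_rows --steps '[{"delta_pos": [0,0,0.005],"angular": [0,0,0],"grip": 1},{"delta_pos": [0,0,0.01],"angular": [0,0,0],"grip": 1}]'

```text
time: 7.22
tcp_pos: [0.5853, -0.2417, 0.1528]
tcp_rot: [0.002, -0.024, 1.0, -0.001]
ft_force: [-6.1, 3.2, 19.0]
gripper_width: 0.151
```

Run:
```python
from bench import *
from h import *
s=observe();goto(s,(.584,-.2408,.152),92.7)
c=camera("wrist");v=[cv2.resize(c["color"][100:300,220:400,::-1],None,fx=2.2,fy=2.2,interpolation=cv2.INTER_CUBIC)]
c=camera("scene");v.append(cv2.resize(c["color"][220:380,170:310,::-1],(396,440),interpolation=cv2.INTER_CUBIC))
cv2.imwrite("pics/p5.png",np.hstack(v))
```

```text
t 7.22 tcp [ 0.5853 -0.2417  0.1528] F [-6.1  3.2 19. ] w 0.151 
delta_pos [0.0042 0.0032 0.0026] angular [-0.0005  0.001   0.    ]
```

View pics/p5.png

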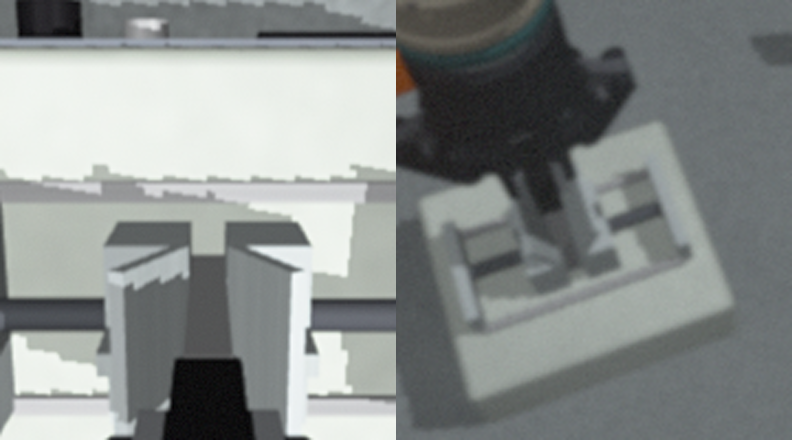

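The push rose to 19 N with the TCP stopped at 0.1528, against a predicted 0.1527 for home on the deck, and the picture shows the blade deep between the jaws. I'll relax the push, open and retreat.

play_rows --steps '[{"delta_pos": [0,0,0],"angular": [0,0,0],"grip": 1},{"delta_pos": [0,0,0],"angular": [0,0,0],"grip": 0.6},{"delta_pos": [0,0,0],"angular": [0,0,0],"grip": 0.5},{"delta_pos": [0,0,0],"angular": [0,0,0],"grip": 0.5},{"delta_pos": [0,0,0],"angular": [0,0,0],"grip": 0.5}]'

```text
time: 7.95
tcp_pos: [0.5852, -0.2417, 0.1527]
tcp_rot: [0.002, -0.024, 1.0, -0.001]
ft_force: [-0.7, -0.2, -0.0]
gripper_width: 0.502
```

Run:
```python
from bench import *
from h import *
s=observe();goto(s,(.584,-.2408,.25),92.7)
c=camera("wrist");cv2.imwrite("pics/w6.png",c["color"][:,:,::-1])
```

```text
t 7.95 tcp [ 0.5852 -0.2417  0.1527] F [-0.7 -0.2 -0. ] w 0.502 
delta_pos [ 0.003   0.0027 -0.3244] angular [-0.0005  0.001   0.    ]
```

View pics/w6.png

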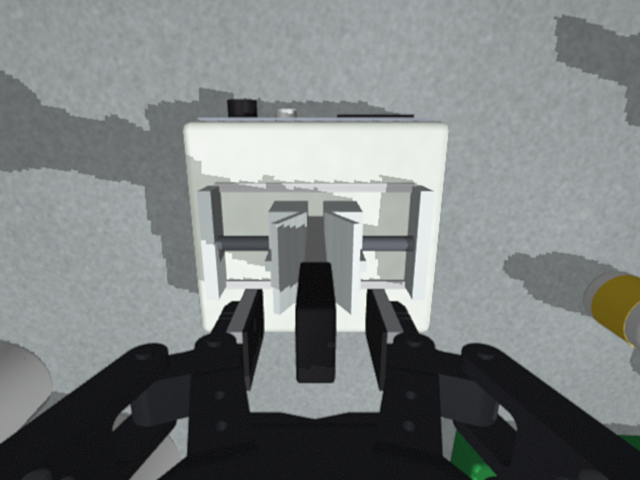

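The fingers are clear on both sides of the grip (px 315,320), which stands by itself. Rising straight up.

play_rows --steps '[{"delta_pos": [0,0,-0.1],"angular": [0,0,0],"grip": 0.5},{"delta_pos": [0,0,-0.25],"angular": [0,0,0],"grip": 0.5},{"delta_pos": [0,0,-0.36],"angular": [0,0,0],"grip": 0.5},{"delta_pos": [0.4,0,-0.4],"angular": [0,0,0],"grip": 0.5},{"delta_pos": [0.4,0,-0.4],"angular": [0,0,0],"grip": 0.5}]'

```text
time: 8.62
tcp_pos: [0.4638, -0.2473, 0.2723]
tcp_rot: [0.002, -0.024, 1.0, -0.001]
ft_force: [-0.5, -0.6, 0.9]
gripper_width: 0.499
```

play_rows --steps '[{"delta_pos": [0.1,0.6,0],"angular": [0,0,0],"grip": 0.5},{"delta_pos": [0.1,0.6,0],"angular": [0,0,0],"grip": 0.5},{"delta_pos": [0.1,0.6,0],"angular": [0,0,0],"grip": 0.5},{"delta_pos": [0.1,0.6,0],"angular": [0,0,0],"grip": 0.5},{"delta_pos": [0.1,0.6,0],"angular": [0,0,0],"grip": 0.5}]'

```text
time: 9.25
tcp_pos: [0.4254, -0.0691, 0.272]
tcp_rot: [0.002, -0.024, 1.0, -0.001]
ft_force: [-0.2, -0.1, -0.1]
gripper_width: 0.503
```

Run:
```python
from bench import *
from h import *
s=observe();print(s["time"],s["tcp_pos"],abs(s["qvel"]).max())
ims=[]
for n,(x,y,w,h) in(("top",(370,100,130,140)),("scene",(160,200,150,160))):
    c=camera(n);hsv=cv2.cvtColor(c["color"],cv2.COLOR_RGB2HSV)
    im=c["color"][:,:,::-1].copy();cv2.imwrite(f"pics/{n}7.png",im)
    v=cv2.resize(im[y:y+h,x:x+w],(395,425),interpolation=cv2.INTER_CUBIC);k=np.array([395/w,425/h])
    a=np.radians(2.7);R=np.array([[np.cos(a),-np.sin(a)],[np.sin(a),np.cos(a)]])
    for z,t in((.185,.014),(.14,.014)):
        q=np.array([[-.015,-t/2],[.015,-t/2],[.015,t/2],[-.015,t/2]])@R.T+(.584,-.2405)
        cv2.polylines(v,[((proj(c,np.c_[q,np.full(4,z)])-[x,y]+.5)*k).astype(np.int32)],True,(255,0,255),1)
    ims.append(v)
cv2.imwrite("pics/p7.png",np.hstack(ims))
```

```text
9.25 [ 0.42536919 -0.06914319  0.27202894] 0.02738830328930649
```

View pics/p7.png

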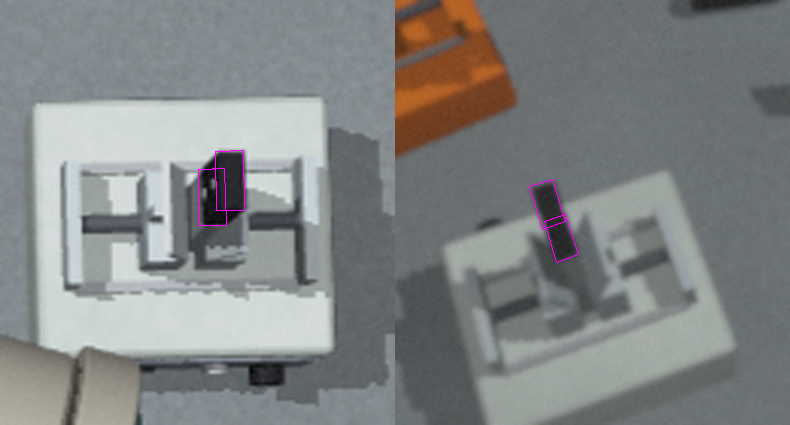

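View pics/scene7.png

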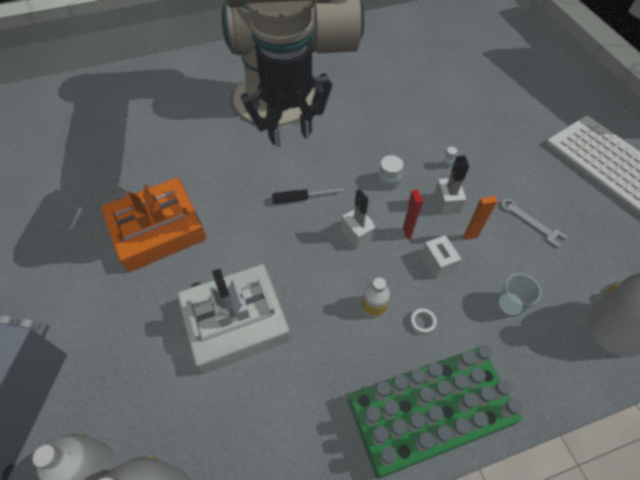

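Both views put the grip exactly on the outlines predicted for a gauge fully home and upright: scene px (222,283), top grip (445,160). The thin and thick gauges are still in their blocks, and the arm is clear and at rest.

Run:
```python
from bench import *
print(sign_off())
```

```text
the job is handed in; nothing more can be done
None
```

I took the middle gauge out of its block, pushed it down between the pump's jaws until it was home on the deck, let go and moved the arm clear. The job was handed in at about 9.4 s; no verdict is reported.

- **Choice of gauge:** I picked the one whose grip measured about 14–15 mm thick. The other two measured about 9 mm and 22–25 mm, and all three drawn outlines fitted the scene view.
- **Part-way down:** about 21 mm above the deck, the jaws' drag was about 4 N.
- **Fully home:** the TCP stopped at 0.1528 m, against 0.1527 m predicted for the deck.
- **After release:** both fixed cameras show the grip on the outlines predicted for an upright gauge fully home. The thin and thick gauges appear unmoved by eye in the last scene picture.

Two things were off:
- **Push:** it peaked at 19 N once the gauge was on the deck, above the recommended 5–15 N but far below the force limits.
- **Calibration:** the wrist view sat about 3 mm off the other cameras in x. I aligned the gauge to the gap within the same wrist picture, so the offset cancelled out.

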